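# Pull the reject connector and latch the good ones for welding

### The job

Three connectors lie in the holding fixture for the next welding run, but one is a reject: its front end is bare green plastic instead of a nickel shell. Take the reject out and lay it flat, right side up, in the red tray, and swing over and press down the orange covers of the two bays that hold good connectors until the catches hold them fully shut. Leave the emptied bay's cover standing open, the good connectors in their bays, and the other things on the table where they are.

Things in the scene. Friction and masses are not known exactly. Their poses are not given: they have to be found in the camera images.
- fixture: Dark steel holding fixture, fixed, base 170 x 300 x 20 mm (x -90 to +80), three bays 95 mm apart along its y. Origin on the table under the middle bay; x points away from the robot (hinge side), z up. Aluminium catch posts, 72 mm above the table, stand at x = 2 to 18 mm, 37 to 47 mm to either side of each bay's middle line.
- good_a: A good connector: a black housing with a nickel (silver metal) shell at its front end, 105 mm long (its x, about -52 to +52 mm), 36 mm wide (y), 30 mm high, 0.14 kg. Origin at the centre of its underside. It lies in one of the bays, nickel end towards the robot.
- good_b: The other good connector, the same as good_a: a black housing with a nickel (silver metal) shell at its front end, 105 mm long (its x, about -52 to +52 mm), 36 mm wide (y), 30 mm high, 0.14 kg. Origin at the centre of its underside. It lies in one of the bays, nickel end towards the robot.
- reject: The reject connector: same shape and size as the good ones, but its nickel shell is missing, so its front end (x = -52 to -10 mm) is bare green plastic instead of silver. Origin at the centre of its underside. Lies in one of the bays, green end to the robot; its front 60 mm is clear of the cover, to be gripped across its width from above.
- bay_left (a point): Centre of the floor of the left (+y) bay (as seen by the robot), 20 mm above the table, axes as the fixture's. The bay is 40 mm wide between side rails 8 mm high and 7 mm thick; a connector lies centred here.
- cover_left (a joint): Hinge angle (rad) of the left (+y) bay's orange cover: 0 fully shut, 1.5 upright; stays where left. Spring catches resist from 0.25 to 0.1 rad (about 10 N), then hold it. Plate 62 mm wide, 8 mm thick, 8 to 62 mm from the hinge axis; shut, it reaches towards the robot over the connector's rear half, top face 63 mm above the table.
- cover_left_pad (a point): Centre of the black press pad on the top (outer) face of the left (+y) cover, near its free edge, 47 mm from the hinge axis; moves with the cover. z is the outward normal of the face.
- cover_left_hinge (a point): Middle of the hinge axis of the left (+y) cover, at fixture x = 60 mm, 59 mm above the table; the axis runs along fixture y.
- bay_mid (a point): Centre of the floor of the middle bay (as seen by the robot), 20 mm above the table, axes as the fixture's. The bay is 40 mm wide between side rails 8 mm high and 7 mm thick; a connector lies centred here.
- cover_mid (a joint): Hinge angle (rad) of the middle bay's orange cover: 0 fully shut, 1.5 upright; stays where left. Spring catches resist from 0.25 to 0.1 rad (about 10 N), then hold it. Plate 62 mm wide, 8 mm thick, 8 to 62 mm from the hinge axis; shut, it reaches towards the robot over the connector's rear half, top face 63 mm above the table.
- cover_mid_pad (a point): Centre of the black press pad on the top (outer) face of the middle cover, near its free edge, 47 mm from the hinge axis; moves with the cover. z is the outward normal of the face.
- cover_mid_hinge (a point): Middle of the hinge axis of the middle cover, at fixture x = 60 mm, 59 mm above the table; the axis runs along fixture y.
- bay_right (a point): Centre of the floor of the right (-y) bay (as seen by the robot), 20 mm above the table, axes as the fixture's. The bay is 40 mm wide between side rails 8 mm high and 7 mm thick; a connector lies centred here.
- cover_right (a joint): Hinge angle (rad) of the right (-y) bay's orange cover: 0 fully shut, 1.5 upright; stays where left. Spring catches resist from 0.25 to 0.1 rad (about 10 N), then hold it. Plate 62 mm wide, 8 mm thick, 8 to 62 mm from the hinge axis; shut, it reaches towards the robot over the connector's rear half, top face 63 mm above the table.
- cover_right_pad (a point): Centre of the black press pad on the top (outer) face of the right (-y) cover, near its free edge, 47 mm from the hinge axis; moves with the cover. z is the outward normal of the face.
- cover_right_hinge (a point): Middle of the hinge axis of the right (-y) cover, at fixture x = 60 mm, 59 mm above the table; the axis runs along fixture y.
- reject_tray: Open red plastic tray for rejects, fixed, 180 x 160 mm outside, 35 mm high, walls and floor 5 mm. Origin under its centre, z up.
- reject_tray_in (a point): Centre of the red tray's inner floor, 5 mm above the table, axes as the tray's (x along the 180 mm side).
- spray_can: Blue spray can, 60 mm across, 150 mm tall, standing. A bystander, not part of the job. Origin at its underside.
- screwdriver: Screwdriver, 190 mm long, lying. A bystander, not part of the job. Origin at its underside.
- tape_roll: Yellow roll of tape, 90 mm across, 25 mm high, lying flat. A bystander, not part of the job. Origin at its underside.
- mug: Blue ceramic mug, 80 mm across, 90 mm tall. A bystander, not part of the job. Origin at its underside.
- wrench: Steel wrench, 170 mm long, lying. A bystander, not part of the job. Origin at its underside.
- gauge_block: Brass gauge block, 70 x 45 x 30 mm. A bystander, not part of the job. Origin at its underside.

How it is judged:
At the end, for the whole second after the job is handed in: Reject flat on the red tray's floor (8 mm, 0.15 rad), at rest; each good connector in a bay (15 mm of centre, 5 mm of floor, 0.1 rad) with its cover latched below 0.06 rad; the third cover open above 0.8 rad (x of reject in the frame of reject_tray_in between -0.085 and 0.085 m and y of reject in the frame of reject_tray_in between -0.075 and 0.075 m and z of reject in the frame of reject_tray_in below 0.008 m and angle between reject's own z axis and vertical below 0.15 rad and linear speed of reject below 0.02 m/s and ((horizontal distance between good_a and bay_left below 0.015 m and z of good_a in the frame of bay_left below 0.005 m and value of joint cover_left below 0.06 rad) or (horizontal distance between good_a and bay_mid below 0.015 m and z of good_a in the frame of bay_mid below 0.005 m and value of joint cover_mid below 0.06 rad) or (horizontal distance between good_a and bay_right below 0.015 m and z of good_a in the frame of bay_right below 0.005 m and value of joint cover_right below 0.06 rad)) and angle between each of good_a, good_b's own z axis and vertical below 0.1 rad and ((horizontal distance between good_b and bay_left below 0.015 m and z of good_b in the frame of bay_left below 0.005 m and value of joint cover_left below 0.06 rad) or (horizontal distance between good_b and bay_mid below 0.015 m and z of good_b in the frame of bay_mid below 0.005 m and value of joint cover_mid below 0.06 rad) or (horizontal distance between good_b and bay_right below 0.015 m and z of good_b in the frame of bay_right below 0.005 m and value of joint cover_right below 0.06 rad)) and value of joint any of cover_left, cover_mid, cover_right above 0.8 rad); the robot touches nothing.
It fails at once if a bystander (spray can, screwdriver, tape roll, mug, wrench, gauge block) is moved more than 30 mm (distance of any of spray_can, screwdriver, tape_roll, mug, wrench, gauge_block from where it was at the start of the episode above 0.03 m).
It fails at once if a good connector is taken out of its bay (moved more than 30 mm) (distance of any of good_a, good_b from where it was at the start of the episode above 0.03 m).
It also fails if it takes over 56 s, if anything falls off the work surface, if the arm or the gripper's body presses on something with over 40 N, if the wrist force passes 120 N, or if a joint passes its speed limit or range.

### The arm

A 6-joint arm with a two-finger parallel gripper is mounted at the origin on the work surface. World frame = base frame: x ahead of the robot, y to its left, z up, the work surface at z = 0. Lengths are in m, angles in rad, forces in N, time in s.
With the tool pointing down it reaches from about 0.4 to 0.825 m from the base axis. Payload 7 kg.
Tool frame: the origin (TCP) lies midway between the tips of the shut fingers; the grasp point (between the pads) lies 19 mm behind it; z points along the fingers, y is the direction in which the jaws open and shut (so a half turn about z gives the same grasp; the last joint's range is limited). The gripper opens to 88 mm and grips with 3 to 60 N. Pads are 19 mm wide; open, the fingers measure 130 mm over their backs; the gripper's body (78 mm by 193 mm) begins 47 mm behind the grasp point.
Start: joints at [1.455, 0.359, 0.012, 0, -1.224, -0.288], TCP at [0.265, 0.621, 0.191] pointing down, gripper open.
Joint ranges: [-3.07, 3.07], [-1.43, 2.12], [-1.02, 1.25], [-3.03, 1.67], [-3.05, -0], [-3.03, 3.03]. Speed limits (rad/s): [2.39, 2.39, 3.01, 3.14, 3.14, 3.14].

### API

Orientations are given as a unit quaternion [w, x, y, z].
In Python, from workcell import bot gives the robot as it stands.
- The arm moves only by the tool drive_tool, never from a script. Its argument "increments" is text: rows parted by semicolons, each of 7 numbers parted by spaces: the shift along the tool's x, y, z in mm, then the turn, a rotation vector about the tool's x, y, z in rad, then the closure, from 0 (fully open) to 1 (shut). A call has 1 to 20 rows; each row is the pose to reach, as a shift and turn from the pose commanded when the call began, along the tool's axes at that moment; what a row does not reach only later rows make up. A row lasts 1/10 s, in which the tool goes at most 50 mm and 8.59 degrees, less where a joint would pass 70% of its speed; a pose out of reach is approached as far as the arm can. A call with a gripper value outside its range is refused whole. The fingers move at their own pace and stop on an object; "force" is the grip in N (left out, the last holds). Time passes only in rows, so rows that repeat a pose let the fingers close. It gives the time, the measured TCP pose, the force and the opening at its end, in the units of the state.
- bot.observe(): the state, without advancing time (a new reading comes with each control period).
- bot.get_image(name): name is "scene" or "top" or "wrist"; returns (picture, depth): 400x640x3 uint8, red, green, blue; 400x640 float32, m along the optical axis (not along the pixel's ray), 0 where there is no reading.
- bot.camera_params(name): a dict with "fov_y" (degrees; the focal length in pixels is half the picture's height over the tangent of half this angle, whatever the lens; pixels are square), "cx", "cy" (the principal point, pixels), "eye" and "attitude" of the camera in the world; the wrist camera has in their place "T_tool_cam" (4x4, takes a point from camera to tool coordinates, whose origin is the TCP and whose axes are the flange's). Camera axes: x right, y down, z forward; pixel columns grow to the right and rows downward; lengths in m; the calibration is good to about 2 mm. A picture is of the moment at which its call begins: read the wrist's pose just before it. camera_params takes no time and is no camera call.
- bot.job_done(): hands the job in, once; it reports no verdict.
The state is a dict: "clock": time; "q": joint angles; "qvel": joint speeds; "joint_torque": joint torques, N m; "tool_pos": TCP position; "tcp_rot": TCP orientation; "contact_force": force on the tool from outside, world axes, zero at the start; "moment": the same for the moment, N m; "opening": finger opening in m.
Only numpy, scipy, OpenCV 4.12 (cv2) and the standard library are available. Lean on these libraries where they do the work, as an engineer would, in place of code of your own. Each camera call takes 0.05 s, during which the arm holds its last target. There are 200 camera calls.

## Working session

There is one attempt and no reset: what is moved stays moved. The work goes in short steps, Python scripts to look and compute and a tool call to move; the robot and the scene stay as the last step left them, time stands still between calls to the robot, and variables do not carry over. Pictures are saved under pics/ and viewed, about 8 in all and at most 12, crops included, and the job is handed in when it is done.

Besides the shell and the picture viewer there is one more tool, called by a JSON object that holds its "name" and its "arguments". drive_tool: Moves the arm, as the interface text tells. Its arguments: {"type":"object","properties":{"increments":{"type":"string"},"force":{"type":"number"}},"required":["increments"]}

```bash
mkdir -p pics; ls
python3 - <<'E'
from workcell import bot
import cv2
s=bot.observe();print(s)
for n in("scene","top"):
    print(bot.camera_params(n))
    p,d=bot.get_image(n);cv2.imwrite(f"pics/{n}0.png",p[:,:,::-1]);
    import numpy as np;np.savez(f"{n}0.npz",p=p,d=d);print((d>0).mean())
print(bot.camera_params("wrist"))
E
```

```text
pics
{'clock': 0.0, 'q': array([ 1.45510951e+00,  3.59358122e-01,  1.10581299e-02, -3.61832733e-04,
       -1.22408935e+00, -2.88112058e-01]), 'qvel': array([-0.00062138,  0.00072486,  0.00015239,  0.00160297,  0.00095303,
        0.00013152]), 'joint_torque': array([-2.69040044e-05, -5.82719100e+01,  2.93063825e+01,  6.99740812e+00,
        6.98815507e-03, -1.63716059e-04]), 'tool_pos': array([0.26501979, 0.62020124, 0.18983891]), 'tcp_rot': array([ 8.08195599e-04,  9.79674769e-01, -2.00590837e-01, -1.00886553e-04]), 'contact_force': array([-0.41506762,  0.26019321, -0.99409442]), 'moment': array([-0.03085947,  0.02819564,  0.01029253]), 'opening': 0.0879614625616511}
{'fov_y': 49.925650103447914, 'cx': 317.12114592217193, 'cy': 194.90863287367722, 'eye': array([ 1.16950533, -0.62905141,  0.82435947]), 'attitude': array([-0.39157971,  0.84838107,  0.31956193, -0.15746446])}
0.9951875
{'fov_y': 54.69297874240275, 'cx': 317.8557107447182, 'cy': 194.46551125963052, 'eye': array([0.5025089 , 0.02973218, 1.13435861]), 'attitude': array([ 0.01884367, -0.69657775,  0.71693554, -0.02068287])}
0.99601953125
{'fov_y': 59.678416489439336, 'cx': 317.3730419915668, 'cy': 205.42551128588926, 'T_tool_cam': array([[ 1.97902854e-04, -9.57194887e-01, -2.89444139e-01,
         7.89479882e-02],
       [ 9.99998583e-01,  6.73371323e-04, -1.54311300e-03,
        -6.56679906e-04],
       [ 1.67196325e-03, -2.89443424e-01,  9.57193663e-01,
        -1.93151583e-01],
       [ 0.00000000e+00,  0.00000000e+00,  0.00000000e+00,
         1.00000000e+00]])}
```

View pics/top0.png

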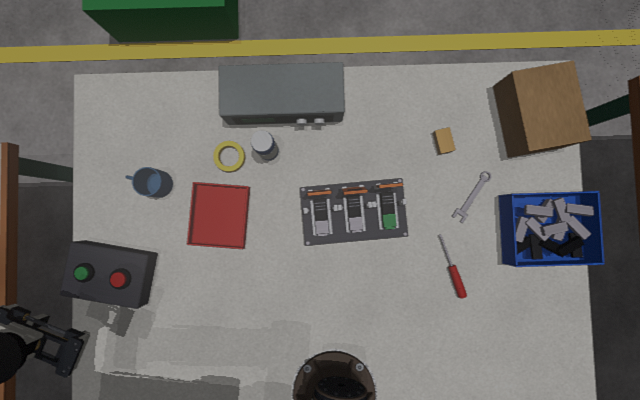

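View pics/scene0.png

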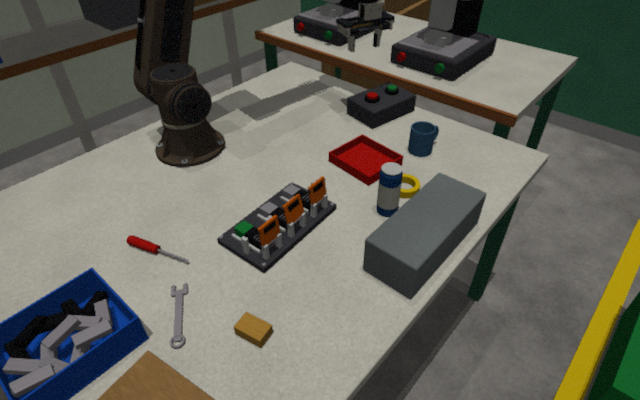

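The top view shows the reject (green, pixel ~390,220) in the right bay, good connectors at ~(321,215) and (355,212), the covers upright (orange, row ~190), and the tray at (219,215). The scene view confirms this.

```bash
cat > h.py <<'E'
import numpy as np,cv2
from scipy.spatial.transform import Rotation as R
def rot(q): return R.from_quat(np.roll(q,-1))
def cam(bot,name,s=None):
    c=bot.camera_params(name);f=200/np.tan(np.radians(c["fov_y"]/2))
    if "eye" in c: M=rot(c["attitude"]).as_matrix();e=c["eye"]
    else:
        T=c["T_tool_cam"];Rt=rot(s["tcp_rot"]).as_matrix();M=Rt@T[:3,:3];e=s["tool_pos"]+Rt@T[:3,3]
    return f,c["cx"],c["cy"],M,e
def onplane(C,px,z):
    f,cx,cy,M,e=C;px=np.atleast_2d(px).astype(float)
    r=np.c_[(px[:,0]-cx)/f,(px[:,1]-cy)/f,np.ones(len(px))]@M.T
    return e+r*((z-e[2])/r[:,2])[:,None]
def cloud(C,d):
    f,cx,cy,M,e=C;v,u=np.indices(d.shape)
    return np.stack([(u-cx)/f*d,(v-cy)/f*d,d],-1)@M.T+e
def blob(mask):
    n,l,st,c=cv2.connectedComponentsWithStats(mask.astype(np.uint8));i=1+np.argmax(st[1:,4]);return l==i
E
python3 - <<'E'
from workcell import bot
from h import *
C=cam(bot,"top");z=np.load("top0.npz");p,d=z["p"].astype(int),z["d"]
W=cloud(C,d);r,g,b=p[...,0],p[...,1],p[...,2]
print("table z",np.median(W[260:300,280:360,2]))
def rep(name,m,h):
    ys,xs=np.nonzero(m);P=onplane(C,np.c_[xs,ys],h)
    q=cv2.minAreaRect(P[:,:2].astype(np.float32));print(name,len(xs),"mean",P[:,:2].mean(0).round(4),"rect",np.round(q[0],4),np.round(q[1],4),q[2],"z",np.percentile(W[m][:,2],[5,50,95]).round(3))
roi=np.zeros(d.shape,bool);roi[170:250,290:415]=1
tr=np.zeros(d.shape,bool);tr[170:260,180:260]=1
rep("tray",blob(tr&(r>90)&(r>2*g)),.035)
rep("green",blob(roi&(g>1.5*r)&(g>1.3*b)),.05)
o=roi&(r>1.5*g)&(r>90)
n,l,st,c=cv2.connectedComponentsWithStats(o.astype(np.uint8))
for i in range(1,n):
    if st[i,4]>15: rep("orange%d"%i,l==i,.119)
dark=(roi&(p.max(2)<95)).astype(np.uint8)
dark=cv2.morphologyEx(dark,cv2.MORPH_CLOSE,np.ones((9,9)))
rep("base",blob(dark),.02)
E
```

```text
table z 0.00010027109597288142
tray 3180 mean [0.5125 0.3081] rect [0.514  0.3118] [0.1582 0.1765] 83.95511627197266 z [0.002 0.005 0.034]
green 172 mean [ 0.4835 -0.1707] rect [ 0.4831 -0.1708] [0.0337 0.0391] 88.34373474121094 z [0.045 0.05  0.053]
orange1 63 mean [ 0.5787 -0.1648] rect [ 0.5789 -0.1656] [0.007  0.0612] 4.702733516693115 z [0.118 0.121 0.124]
orange5 71 mean [ 0.5642 -0.0722] rect [ 0.5646 -0.0727] [0.0084 0.0611] 4.069668769836426 z [0.114 0.12  0.122]
orange6 63 mean [0.5637 0.0235] rect [0.5641 0.0231] [0.0079 0.0584] 4.072216510772705 z [0.117 0.12  0.124]
base 5425 mean [ 0.5169 -0.0749] rect [ 0.513  -0.0745] [0.1693 0.2991] 3.572446584701538 z [0.017 0.022 0.111]
```

{"name": "drive_tool", "arguments": {"increments": "20 18 -20 0 0 -0.02 0; 55 50 -60 0 0 -0.05 0; 90 80 -100 0 0 -0.08 0; 125 115 -130 0 0 -0.11 0; 160 147 -140 0 0 -0.14 0; 195 180 -140 0 0 -0.17 0; 230 212 -140 0 0 -0.2 0; 265 244 -140 0 0 -0.23 0; 300 276 -140 0 0 -0.26 0; 335 308 -140 0 0 -0.29 0; 370 340 -140 0 0 -0.32 0; 405 373 -140 0 0 -0.35 0; 440 405 -140 0 0 -0.38 0; 475 437 -140 0 0 -0.41 0; 510 470 -140 0 0 -0.44 0; 540 498 -140 0 0 -0.46 0; 558 514 -140 0 0 -0.475 0; 565 520 -140 0 0 -0.475 0; 565 520 -140 0 0 -0.475 0; 565 520 -140 0 0 -0.475 0"}}

```text
clock: 2.1
tool_pos: [0.5801, -0.0789, 0.3305]
tcp_rot: [-0.0, 0.999, 0.036, -0.0]
contact_force: [0.2, 1.0, -1.0]
opening: 0.0876
```

Run:
```python
from workcell import bot
from h import *
s=bot.observe();p,d=bot.get_image("wrist");np.savez("w1.npz",p=p,d=d,pos=s["tool_pos"],rot=s["tcp_rot"])
cv2.imwrite("pics/w1.png",p[:,:,::-1]);print(s["q"].round(3),s["tool_pos"],rot(s["tcp_rot"]).as_matrix()[:,0],(d>0).mean())
```

```text
[ 0.198  0.154  0.049 -0.    -1.466  1.443] [ 0.58014959 -0.0788778   0.33054939] [ 9.97479164e-01  7.09587718e-02 -4.11305546e-04] 0.99602734375
```

View pics/w1.png

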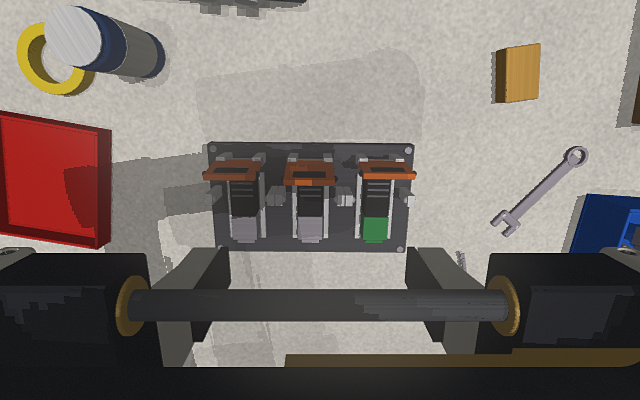

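The wrist view shows the base corners at about (208,143), (413,143), (410,252) and (216,250). The green reject is at (375,230), the silver shells at (243,230) and (310,230), and the three covers are upright at rows 160–185.

Run:
```python
from workcell import bot
from h import *
z=np.load("w1.npz");p,d=z["p"].astype(int),z["d"];s=dict(tool_pos=z["pos"],tcp_rot=z["rot"])
C=cam(bot,"wrist",s);W=cloud(C,d);r,g,b=p[...,0],p[...,1],p[...,2]
cr=onplane(C,[[208,143],[413,143],[410,252],[216,250]],.02)[:,:2];print("corners",cr.round(4).tolist())
roi=np.zeros(d.shape,bool);roi[135:256,195:425]=1
m=roi&(p.max(2)<110)&(abs(W[...,2]-.02)<.006)
ys,xs=np.nonzero(m);q=cv2.minAreaRect(onplane(C,np.c_[xs,ys],.02)[:,:2].astype(np.float32));print("base",q)
yaw=q[2] if q[2]<45 else q[2]-90
# fixture frame
a=np.radians(yaw if q[1][0]<q[1][1] or q[2]>45 else yaw);ux=np.array([np.cos(a),np.sin(a)]);uy=np.array([-ux[1],ux[0]])
o=np.array(q[0])+.005*ux;print("origin",o,"yaw",a)
def fx(P):return np.c_[(P[:,:2]-o)@ux,(P[:,:2]-o)@uy,P[:,2]]
def rep(n,m):
    F=fx(W[m]);t=F[:,2]>np.percentile(F[:,2],90)-.003
    print(n,len(F),"min",np.percentile(F,3,axis=0).round(4),"max",np.percentile(F,97,axis=0).round(4))
top=abs(W[...,2]-.049)<.006
rep("green",blob(roi&(g>1.5*r)&(g>1.3*b)&top))
F=((W[...,:2]-o)@ux,(W[...,:2]-o)@uy)
for n,y in(("L",.095),("M",0),("R",-.095)):
    band=roi&(abs(F[1]-y)<.014)
    rep("conn"+n,band&top&(F[0]<.02)&(F[0]>-.07))
    og=roi&(abs(F[1]-y)<.04)&(r>1.5*g)&(r>80)
    rep("cover"+n,og)
    G=fx(W[og]);k=np.polyfit(G[:,0],G[:,2],1);top_=G[G[:,2]>.112]
    print("  top-edge x",np.percentile(top_[:,0],[5,50,95]).round(4), "y",top_[:,1].mean().round(4))
c=roi&(W[...,2]>.14);print("highest",W[roi][:,2].max())
t=np.load("top0.npz");Ct=cam(bot,"top");Wt=cloud(Ct,t["d"]);mm=np.zeros(d.shape,bool);mm[125:165,245:285]=1
mm&=Wt[...,2]>.13;print("can",Wt[mm].mean(0),Wt[mm].min(0),Wt[mm].max(0))
```

```text
corners [[0.5894, 0.08], [0.6103, -0.2127], [0.4416, -0.2335], [0.4231, 0.0707]]
base ((0.5157781839370728, -0.0715002566576004), (0.16902019083499908, 0.29756057262420654), 3.5649802684783936)
origin [ 0.52076851 -0.07118935] yaw 0.06222064345357939
green 578 min [-0.0605 -0.1109  0.0436] max [-0.0224 -0.0781  0.0505]
connL 1047 min [-0.0602  0.0818  0.0447] max [0.0179 0.1081 0.051 ]
coverL 625 min [0.0475 0.0645 0.0668] max [0.0613 0.1233 0.1208]
  top-edge x [0.0475 0.0513 0.0543] y 0.0932
connM 1026 min [-0.0571 -0.0132  0.0457] max [0.0174 0.013  0.0508]
coverM 953 min [ 0.0411 -0.0291  0.0674] max [0.0609 0.0287 0.1197]
  top-edge x [0.041  0.0458 0.0491] y -0.0009
connR 1018 min [-0.0562 -0.1082  0.0468] max [ 0.0182 -0.0818  0.0508]
coverR 723 min [ 0.0503 -0.1232  0.0672] max [ 0.0617 -0.0653  0.1208]
  top-edge x [0.05   0.0542 0.0573] y -0.0947
highest 0.5236674089649835
can [0.69354647 0.16378677 0.17125756] [0.5025089  0.02973218 0.13034085] [0.72794232 0.19592642 1.13435861]
```

{"name": "drive_tool", "arguments": {"increments": "-30 28 40 0 0 0.007 0; -60 55 90 0 0 0.007 0; -85 77 140 0 0 0.007 0; -92 83 185 0 0 0.007 0; -92 83 220 0 0 0.007 0; -92 83 250 0 0 0.007 0; -92 83 272 0 0 0.007 0; -92 83 286 0 0 0.007 0; -92 83 294 0 0 0.007 0; -92 83 298 0 0 0.007 0; -92 83 298 0 0 0.007 0.2; -92 83 298 0 0 0.007 1; -92 83 298 0 0 0.007 1; -92 83 298 0 0 0.007 1; -92 83 298 0 0 0.007 1; -92 83 298 0 0 0.007 1; -92 83 298 0 0 0.007 1", "force": 30}}

```text
clock: 3.85
tool_pos: [0.4946, -0.1689, 0.0328]
tcp_rot: [0.0, 0.999, 0.032, 0.0]
contact_force: [-0.4, 0.4, 0.1]
opening: 0.0373
```

{"name": "drive_tool", "arguments": {"increments": "0 0 -6 0 0 0 1; 0 0 -15 0 0 0 1; -8 0 -28 0 0 0 1; -18 0 -48 0 0 0 1; -20 0 -80 0 0 0 1; -20 0 -115 0 0 0 1; -20 0 -145 0 0 0 1; -18 -20 -165 0 0 0 1; -15 -50 -172 0 0 0 1; -12 -90 -172 0 0 0 1; -8 -130 -172 0 0 0 1; -4 -170 -172 0 0 0 1; 0 -210 -172 0 0 0 1; 3 -250 -172 0 0 0 1; 7 -290 -172 0 0 0 1; 12 -330 -172 0 0 0 1; 16 -370 -172 0 0 0 1; 20 -410 -170 0 0 0 1; 23 -445 -160 0 0 0 1; 23 -465 -140 0 0 0 1"}}

```text
clock: 5.85
tool_pos: [0.4882, 0.2996, 0.175]
tcp_rot: [-0.001, 0.999, 0.033, 0.002]
contact_force: [0.1, -0.5, 0.5]
opening: 0.0002
```

Run:
```python
from workcell import bot
from h import *
s=bot.observe();p,d=bot.get_image("wrist");cv2.imwrite("pics/w2.png",p[:,:,::-1]);print(s["tool_pos"],s["opening"],s["q"].round(2))
C=cam(bot,"wrist",s);W=cloud(C,d);P=p.astype(int)
m=blob((P[...,0]>90)&(P[...,0]>2*P[...,1])&(W[...,2]<.012)&(W[...,2]>-.005))
X=W[m];print("floor",X.min(0),X.max(0))
```

```text
[0.48824752 0.29959509 0.17495068] 0.000202732576943369 [ 0.89  0.2  -0.25  0.   -1.12  0.74]
floor [0.42184217 0.23282876 0.00099727] [0.60514141 0.40076347 0.01199097]
```

View pics/w2.png

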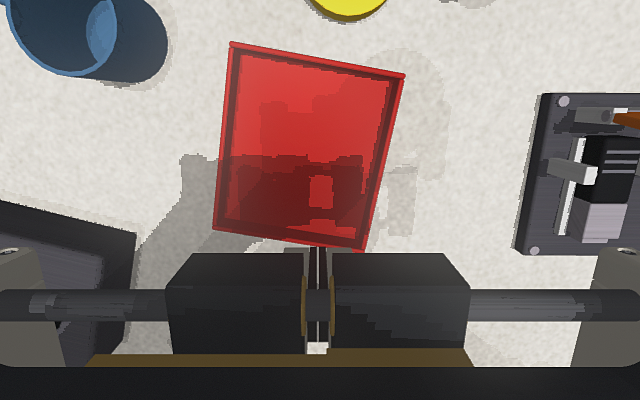

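The fingers are shut and empty: the tray is at (310,150) with no connector, so the part slipped out of the grip. I'll find where it ended up.

Run:
```python
from workcell import bot
from h import *
a,_=bot.get_image("top");b,_=bot.get_image("scene")
im=np.hstack([cv2.resize(a[150:270,180:440],None,fx=1.5,fy=2*.75),cv2.resize(b[160:280,200:440],None,fx=1.5,fy=1.5)])
cv2.imwrite("pics/c1.png",im[:,:,::-1]);print(im.shape)
```

```text
(180, 750, 3)
```

View pics/c1.png

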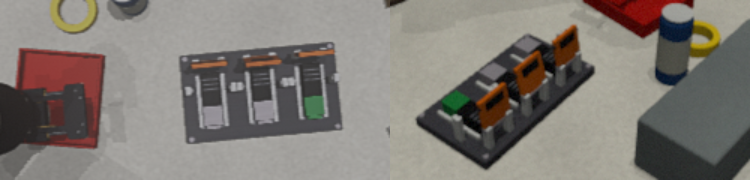

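The reject slipped out straight away and still lies in the right bay, green end at top-view pixel ~(389,220), as before. I'll regrip it deeper and harder, and check the hold before travelling.

{"name": "drive_tool", "arguments": {"increments": "0 15 -15 0 0 0 0; -2 45 -25 0 0 0 0; -4 85 -25 0 0 0 0; -6 125 -25 0 0 0 0; -8 165 -25 0 0 0 0; -10 205 -25 0 0 0 0; -11 245 -25 0 0 0 0; -12 285 -25 0 0 0 0; -14 325 -25 0 0 0 0; -16 365 -25 0 0 0 0; -18 405 -25 0 0 0 0; -20 435 -20 0 0 0 0; -20 457 0 0 0 0 0; -20 467 30 0 0 0 0; -20 467 65 0 0 0 0; -20 467 95 0 0 0 0; -20 467 118 0 0 0 0; -20 467 132 0 0 0 0; -20 467 140 0 0 0 0; -20 467 140 0 0 0 0", "force": 60}}

```text
clock: 8.0
tool_pos: [0.4973, -0.1715, 0.0335]
tcp_rot: [0.0, 0.999, 0.032, 0.0]
contact_force: [-0.1, -0.1, 0.5]
opening: 0.0877
```

{"name": "drive_tool", "arguments": {"increments": "0 0 4 0 0 0 0; 0 0 4 0 0 0 1; 0 0 4 0 0 0 1; 0 0 4 0 0 0 1; 0 0 4 0 0 0 1; 0 0 4 0 0 0 1; 0 0 4 0 0 0 1; 0 0 4 0 0 0 1; 0 0 4 0 0 0 1; 0 0 4 0 0 0 1; 0 0 4 0 0 0 1; 0 0 4 0 0 0 1", "force": 60}}

```text
clock: 9.2
tool_pos: [0.4977, -0.1706, 0.0287]
tcp_rot: [0.0, 0.999, 0.032, -0.0]
contact_force: [-0.2, -0.5, 0.4]
opening: 0.0051
```

Run:
```python
from workcell import bot
from h import *
a,_=bot.get_image("scene");b,_=bot.get_image("wrist")
im=np.hstack([cv2.resize(a[160:290,190:370],None,fx=2.5,fy=2.5),cv2.resize(b,(400,250))[:,:350]][:1])
im2=cv2.resize(b,(640,400))[140:]
h=np.zeros((585,640,3),np.uint8);h[:325,:450]=im;h[325:]=im2
cv2.imwrite("pics/c2.png",h[:,:,::-1])
```

```text
(no output)
```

View pics/c2.png

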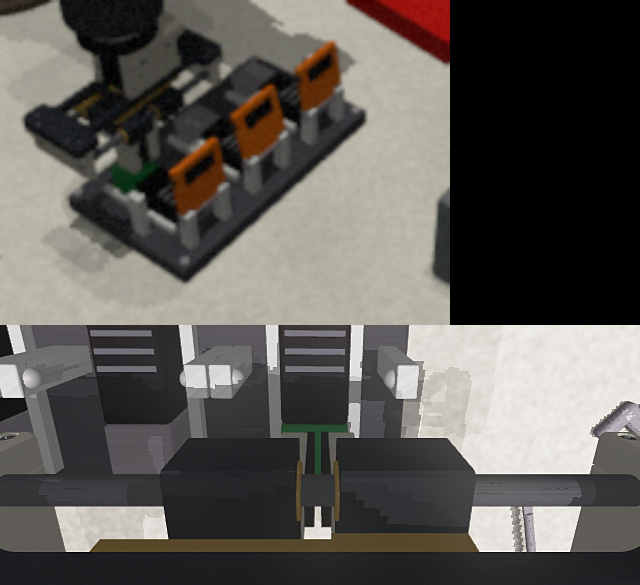

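Run:
```python
from workcell import bot
from h import *
s=bot.observe();p,d=bot.get_image("wrist");s2=bot.observe();C=cam(bot,"wrist",s);W=cloud(C,d)
print(s["clock"],s["opening"],s2["opening"],s["tool_pos"],s["contact_force"])
for r in range(220,275,5):
    print(r,[ "%d:%d,%d"%(W[r,c,2]*1000,(W[r,c,0]-s["tool_pos"][0])*1000,p[r,c,1]) for c in (275,285,295,305,311,318,325,331,340,350)])
```

```text
9.3 0.0012724204339317146 0.0008181785008427773 [ 0.49774856 -0.17063837  0.02875853] [ 0.26618737 -0.20511552 -0.53300562]
220 ['27:9,114', '49:17,38', '48:18,37', '49:18,37', '46:18,38', '49:19,38', '48:19,39', '49:19,41', '49:19,44', '27:12,198']
225 ['26:6,113', '49:15,37', '49:15,38', '48:15,39', '49:16,38', '49:16,38', '48:16,39', '49:16,39', '48:16,41', '26:9,197']
230 ['26:3,113', '49:12,36', '50:13,37', '48:12,36', '50:13,36', '48:13,38', '48:13,39', '49:14,41', '50:14,41', '25:5,195']
235 ['26:0,113', '48:9,33', '48:9,35', '49:10,35', '48:10,34', '49:10,38', '49:11,36', '48:10,38', '48:11,40', '27:3,193']
240 ['27:-2,112', '48:6,70', '47:6,72', '46:6,73', '48:7,73', '46:6,73', '47:7,73', '48:8,73', '47:7,75', '27:0,192']
245 ['27:-5,111', '49:3,75', '49:4,74', '48:4,75', '49:4,78', '49:5,76', '49:5,77', '48:5,75', '48:5,76', '27:-3,193']
250 ['26:-9,112', '71:10,94', '70:10,95', '70:11,95', '67:10,36', '48:1,79', '67:10,33', '70:11,96', '71:12,96', '70:12,96']
255 ['136:38,36', '136:38,38', '136:38,36', '77:11,95', '72:9,36', '49:0,78', '74:10,33', '76:12,95', '137:40,39', '135:39,41']
260 ['139:38,35', '138:38,34', '139:38,37', '81:11,95', '78:9,33', '48:-4,77', '80:11,32', '81:11,95', '138:39,37', '138:39,39']
265 ['142:38,35', '142:38,34', '142:38,35', '83:9,92', '84:10,32', '48:-7,77', '83:10,33', '84:11,93', '142:39,38', '141:39,39']
270 ['144:38,34', '144:38,34', '144:38,34', '83:7,94', '88:10,32', '48:-10,76', '87:10,34', '82:7,95', '144:39,37', '145:40,39']
```

The depth data gives the cause. The finger ends are at world z ≈ 66 mm while the reported TCP is at 29 mm, so the real fingertips sit about 37 mm short of the stated TCP and closed above the part. I'll correct all heights for that, open, go 35 mm lower and regrip.

{"name": "drive_tool", "arguments": {"increments": "0 -2 0 0 0 0 0.2; 0 -2 0 0 0 0 0.2; 0 -2 0 0 0 0 0.2; 0 -2 0 0 0 0 0.2; 0 -2 0 0 0 0 0.2; 0 -2 0 0 0 0 0.2; 0 -2 0 0 0 0 0.2; 0 -2 0 0 0 0 0.2; 0 -2 0 0 0 0 0.2; 0 -2 5 0 0 0 0.2; 0 -2 12 0 0 0 0.2; 0 -2 20 0 0 0 0.2; 0 -2 27 0 0 0 0.2; 0 -2 32 0 0 0 0.2; 0 -2 34 0 0 0 0.2; 0 -2 34 0 0 0 0.2; 0 -2 34 0 0 0 0.2", "force": 40}}

```text
clock: 11.05
tool_pos: [0.4978, -0.1687, -0.0051]
tcp_rot: [0.0, 0.999, 0.032, 0.0]
contact_force: [-0.5, 0.1, -0.1]
opening: 0.07
```

{"name": "drive_tool", "arguments": {"increments": "0 0 0 0 0 0 1; 0 0 0 0 0 0 1; 0 0 0 0 0 0 1; 0 0 0 0 0 0 1; 0 0 0 0 0 0 1; 0 0 0 0 0 0 1; 0 0 0 0 0 0 1; 0 0 0 0 0 0 1; 0 0 0 0 0 0 1; 0 0 0 0 0 0 1", "force": 40}}

```text
clock: 12.05
tool_pos: [0.4976, -0.1686, -0.0052]
tcp_rot: [0.0, 0.999, 0.032, 0.0]
contact_force: [0.1, 0.8, 3.3]
opening: 0.0357
```

{"name": "drive_tool", "arguments": {"increments": "0 0 -3 0 0 0 1; 0 0 -8 0 0 0 1; 0 0 -14 0 0 0 1; -6 0 -22 0 0 0 1; -14 0 -35 0 0 0 1; -20 0 -55 0 0 0 1; -20 0 -80 0 0 0 1; -20 0 -105 0 0 0 1; -20 0 -125 0 0 0 1; -20 0 -130 0 0 0 1; -20 0 -130 0 0 0 1"}}

```text
clock: 13.15
tool_pos: [0.4777, -0.1699, 0.1259]
tcp_rot: [-0.0, 0.999, 0.032, 0.001]
contact_force: [0.1, 0.1, -1.3]
opening: 0.0357
```

The part is held this time (opening 35.7 mm, about 1.3 N of weight). Next is the tray.

{"name": "drive_tool", "arguments": {"increments": "2 -15 -10 0 0 0 1; 5 -45 -20 0 0 0 1; 9 -85 -20 0 0 0 1; 12 -125 -20 0 0 0 1; 15 -165 -20 0 0 0 1; 18 -205 -20 0 0 0 1; 21 -245 -20 0 0 0 1; 25 -285 -20 0 0 0 1; 28 -325 -20 0 0 0 1; 32 -365 -20 0 0 0 1; 36 -405 -15 0 0 0 1; 39 -440 5 0 0 0 1; 42 -465 35 0 0 0 1; 42 -480 70 0 0 0 1; 42 -480 105 0 0 0 1; 42 -480 125 0 0 0 1; 42 -480 136 0 0 0 1; 42 -480 142 0 0 0 1; 42 -480 144 0 0 0 1; 42 -480 144 0 0 0 1"}}

```text
clock: 15.15
tool_pos: [0.4892, 0.312, -0.0186]
tcp_rot: [-0.0, 0.999, 0.032, 0.0]
contact_force: [-0.4, 0.0, -1.3]
opening: 0.0357
```

{"name": "drive_tool", "arguments": {"increments": "0 0 1 0 0 0 0.35; 0 0 1 0 0 0 0.35; 0 0 1 0 0 0 0.35; 0 0 1 0 0 0 0.35; 0 0 0 0 0 0 0.35; 0 0 -5 0 0 0 0.35; 0 0 -20 0 0 0 0.35; 0 0 -50 0 0 0 0.35; 0 0 -90 0 0 0 0.5; 5 15 -130 0 0 0 1; 15 45 -155 0 0 0 1; 28 85 -160 0 0 0 1; 41 125 -160 0 0 0 1; 54 165 -160 0 0 0 1; 67 205 -160 0 0 0 1; 79 245 -160 0 0 0 1; 89 275 -160 0 0 0 1; 92 290 -150 0 0 0 1; 92 290 -145 0 0 0 1; 92 290 -145 0 0 0 1"}}

```text
clock: 17.15
tool_pos: [0.5981, 0.0283, 0.1245]
tcp_rot: [0.0, 0.999, 0.032, -0.001]
contact_force: [1.0, 0.2, 0.1]
opening: 0.0005
```

Run:
```python
from workcell import bot
from h import *
s=bot.observe();print(s["tool_pos"],s["opening"],s["contact_force"])
p,d=bot.get_image("top");C=cam(bot,"top");W=cloud(C,d);P=p.astype(int)
g=blob((P[...,1]>1.5*P[...,0])&(P[...,1]>1.3*P[...,2])&(np.indices(d.shape)[1]>180)&(np.indices(d.shape)[0]>150))
print("green",W[g].mean(0),W[g].min(0),W[g].max(0),g.sum())
w,wd=bot.get_image("wrist");Cw=cam(bot,"wrist",s);Ww=cloud(Cw,wd)
# finger tip lowest z near tool axis
x=Ww-s["tool_pos"];m=(np.hypot(x[...,0],x[...,1])<.03)&(Ww[...,2]>.125);print("tip z",np.percentile(Ww[m][:,2],[0.5,2,10]) if m.any() else None)
# cover: orange in fixture frame
o=np.array([.518,-.0714]);ux=np.array([.998,.063]);uy=np.array([-.063,.998]);q=w.astype(int)
og=(q[...,0]>1.5*q[...,1])&(q[...,0]>80)&(Ww[...,2]>.06)&(Ww[...,2]<.125);F=np.c_[(Ww[og][:,:2]-o)@ux,(Ww[og][:,:2]-o)@uy,Ww[og][:,2]]
for y in(.095,0):
    G=F[abs(F[:,1]-y)<.035]
    if len(G):print(y,len(G),np.percentile(G,[3,50,97],axis=0).round(4).tolist())
im=np.vstack([p[150:250,120:440].repeat(2,0).repeat(2,1),w]);cv2.imwrite("pics/c3.png",im[:,:,::-1])
```

```text
[0.59814772 0.02827584 0.12454517] 0.0005117701408959328 [1.00849534 0.24272508 0.13081428]Traceback (most recent call last):
  File "<stdin>", line 5, in <module>
  File "h.py", line 18, in blob
    n,l,st,c=cv2.connectedComponentsWithStats(mask.astype(np.uint8));i=1+np.argmax(st[1:,4]);return l==i
                                                                         ~~~~~~~~~^^^^^^^^^^
    return _wrapfunc(a, 'argmax', axis=axis, out=out, **kwds)
    return bound(*args, **kwds)
ValueError: attempt to get argmax of an empty sequence
```

Green isn't visible in the top view, probably hidden by the arm. I'll use the wrist and scene cameras instead.

Run:
```python
from workcell import bot
from h import *
s=bot.observe()
p,_=bot.get_image("scene")
w,wd=bot.get_image("wrist");Cw=cam(bot,"wrist",s);Ww=cloud(Cw,wd)
x=Ww-s["tool_pos"];m=(np.hypot(x[...,0],x[...,1])<.025)&(Ww[...,2]>.13);print("tip z",np.percentile(Ww[m][:,2],[0.5,2,10]) if m.any() else None)
o=np.array([.518,-.0714]);ux=np.array([.998,.063]);uy=np.array([-.063,.998]);q=w.astype(int)
og=(q[...,0]>1.5*q[...,1])&(q[...,0]>80)&(Ww[...,2]>.06)&(Ww[...,2]<.125);F=np.c_[(Ww[og][:,:2]-o)@ux,(Ww[og][:,:2]-o)@uy,Ww[og][:,2]]
for y in(.095,0):
    G=F[abs(F[:,1]-y)<.035]
    if len(G):print(y,len(G),np.percentile(G,[3,50,97],axis=0).round(4).tolist())
im=np.vstack([cv2.resize(p[130:260,200:440],(370,200)),cv2.resize(w,(640,400))[:, :370]]) if 0 else np.zeros((600,640,3),np.uint8)
im[:200,:370]=cv2.resize(p[130:260,200:440],(370,200));im[200:]=w;cv2.imwrite("pics/c3.png",im[:,:,::-1])
```

```text
tip z [0.16182648 0.16496987 0.16919755]
0.095 949 [[0.0602, 0.0654, 0.0628], [0.0627, 0.0951, 0.0734], [0.0643, 0.1233, 0.0897]]
0 2332 [[0.0502, -0.0297, 0.064], [0.0589, -0.0107, 0.0815], [0.0634, 0.0278, 0.117]]
```

View pics/c3.png

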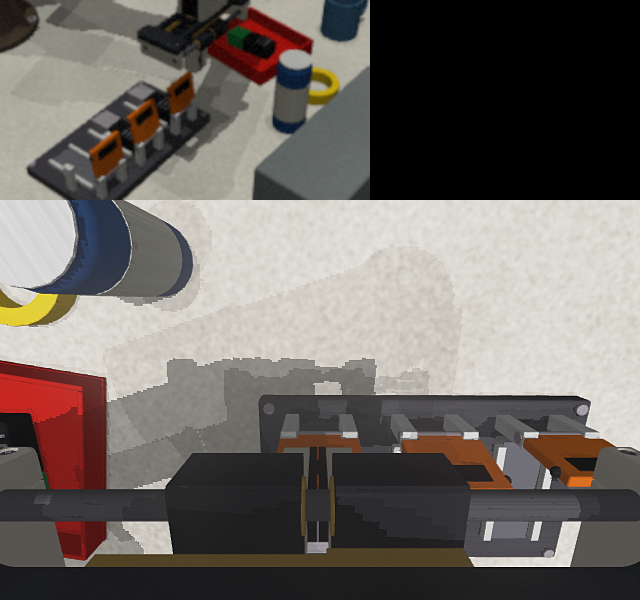

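The scene crop shows the reject lying flat in the tray (crop pixel 250,40). The wrist view shows the left cover just ahead of the closed fingers (320,440), and the tip offset is confirmed at 37 mm. I'll swing the left cover now.

{"name": "drive_tool", "arguments": {"increments": "0 0 25 0 0 0 1; 0 0 52 0 0 0 1; -10 0 52 0 0 0 1; -19 0 53 0 0 0 1; -26 0 54 0 0 0 1; -32 0 56 0 0 0 1; -38 0 58 0 0 0 1; -44 0 62 0 0 0 1; -49 0 65 0 0 0 1; -54 0 70 0 0 0 1; -58 0 75 0 0 0 1; -62 0 80 0 0 0 1; -64 0 84 0 0 0 1; -64 0 84 0 0 0 1"}}

```text
clock: 18.7
tool_pos: [0.5345, 0.024, 0.041]
tcp_rot: [0.0, 0.999, 0.032, -0.001]
contact_force: [-0.3, -0.1, 0.0]
opening: 0.0006
```

{"name": "drive_tool", "arguments": {"increments": "-2 0 4 0 0 0 1; -4 0 8 0 0 0 1; -5 0 11 0 0 0 1; -6 0 13 0 0 0 1; -6 0 15 0 0 0 1; -6 0 16 0 0 0 1; -6 0 16 0 0 0 1"}}

```text
clock: 19.4
tool_pos: [0.5293, 0.0238, 0.027]
tcp_rot: [0.0, 0.999, 0.032, 0.0]
contact_force: [-6.1, 0.3, 18.2]
opening: 0.0003
```

{"name": "drive_tool", "arguments": {"increments": "-4 0 1 0 0 0 1; -4 0 3 0 0 0 1; -4 0 4 0 0 0 1; -4 0 5 0 0 0 1; -4 0 5 0 0 0 1"}}

```text
clock: 19.9
tool_pos: [0.5293, 0.024, 0.0261]
tcp_rot: [-0.0, 0.999, 0.034, 0.004]
contact_force: [-9.0, -1.3, 47.4]
opening: 0.0003
```

Bottomed out at tip z ≈ 63 mm with 47 N, which matches the shut height. Next is the middle cover.

{"name": "drive_tool", "arguments": {"increments": "0 0 -10 0 0 0 1; 0 0 -40 0 0 0 1; 0 5 -80 0 0 0 1; 10 20 -95 0 0 0 1; 30 50 -97 0 0 0 1; 55 80 -97 0 0 0 1; 74 94 -97 0 0 0 1; 74 94 -85 0 0 0 1; 74 94 -53 0 0 0 1; 64 94 -53 0 0 0 1; 54 94 -52 0 0 0 1; 48 94 -51 0 0 0 1; 42 94 -49 0 0 0 1; 36 94 -47 0 0 0 1; 30 94 -43 0 0 0 1; 25 94 -40 0 0 0 1; 20 94 -35 0 0 0 1; 16 94 -30 0 0 0 1; 12 94 -25 0 0 0 1; 10 94 -21 0 0 0 1"}}

```text
clock: 21.9
tool_pos: [0.5408, -0.0697, 0.0411]
tcp_rot: [0.0, 0.999, 0.032, -0.0]
contact_force: [0.5, -0.8, -0.1]
opening: 0.0004
```

{"name": "drive_tool", "arguments": {"increments": "-2 0 4 0 0 0 1; -4 0 8 0 0 0 1; -5 0 11 0 0 0 1; -6 0 13 0 0 0 1; -8 0 15 0 0 0 1; -10 0 17 0 0 0 1; -10 0 19 0 0 0 1; -10 0 21 0 0 0 1; -10 0 21 0 0 0 1"}}

```text
clock: 22.8
tool_pos: [0.5346, -0.0702, 0.0261]
tcp_rot: [0.0, 0.999, 0.033, 0.003]
contact_force: [-12.1, 3.7, 47.5]
opening: 0.0008
```

{"name": "drive_tool", "arguments": {"increments": "0 0 -10 0 0 0 1; 0 0 -40 0 0 0 1; 0 0 -80 0 0 0 1; 0 0 -125 0 0 0 1; 10 0 -170 0 0 0 1; 25 0 -215 0 0 0 1; 40 0 -255 0 0 0 1; 48 0 -290 0 0 0 1; 50 0 -305 0 0 0 1; 50 0 -310 0 0 0 1; 50 0 -310 0 0 0 1; 50 0 -310 0 0 0 1"}}

```text
clock: 24.0
tool_pos: [0.5804, -0.067, 0.3291]
tcp_rot: [-0.0, 0.999, 0.032, -0.001]
contact_force: [0.2, 0.5, -0.1]
opening: 0.0006
```

Run:
```python
from workcell import bot
from h import *
s=bot.observe();p,_=bot.get_image("scene")
w,wd=bot.get_image("wrist");W=cloud(cam(bot,"wrist",s),wd);print(s["clock"],s["tool_pos"],s["contact_force"])
o=np.array([.518,-.0714]);ux=np.array([.998,.063]);uy=np.array([-.063,.998]);q=w.astype(int)
fx=(W[...,:2]-o)@ux;fy=(W[...,:2]-o)@uy
og=(q[...,0]>1.5*q[...,1])&(q[...,0]>80)&(W[...,2]>.04)&(W[...,2]<.13)
for y in(.095,0,-.095):
    m=og&(abs(fy-y)<.033)
    if m.sum()>50:
        k=np.polyfit(fx[m],W[m][:,2],1);print("cover",y,m.sum(),"slope",k[0].round(3),"x",np.percentile(fx[m],[3,97]).round(4),"z",np.percentile(W[m][:,2],[3,97]).round(4))
    c=(abs(fy-y)<.014)&(fx<-.02)&(fx>-.075)&(abs(W[...,2]-.049)<.007)
    if c.sum()>50:print(" conn",c.sum(),np.percentile(fx[c],3).round(4),fy[(abs(fy-y)<.025)&(fx<-.02)&(fx>-.05)&(W[...,2]>.042)&(W[...,2]<.055)].mean().round(4))
t=(abs(W[...,0]-.514)<.11)&(abs(W[...,1]-.313)<.1)
ry=[W[(q[...,1]>1.5*q[...,0])&t]];print("green in tray",[(r.mean(0),r[:,2].min(),r[:,2].max()) for r in ry if len(r)])
im=np.zeros((600,640,3),np.uint8);im[:200,:370]=cv2.resize(p[130:260,200:440],(370,200));im[200:]=w;cv2.imwrite("pics/c4.png",im[:,:,::-1])
```

```text
24.0 [ 0.58038701 -0.06697742  0.32908509] [ 0.16050432  0.54249672 -0.14507094]
cover 0.095 1444 slope -0.001 x [0.0019 0.0556] z [0.0606 0.0639]
 conn 501 -0.0613 0.0949
cover 0 1467 slope 0.003 x [0.0017 0.0557] z [0.0605 0.0636]
 conn 482 -0.0597 0.0005
cover -0.095 739 slope -4.569 x [0.0524 0.0644] z [0.0667 0.1209]
green in tray [(array([0.47954549, 0.3066528 , 0.03002208]), np.float64(0.006294416980484385), np.float64(0.037523615268144794))]
```

View pics/c4.png

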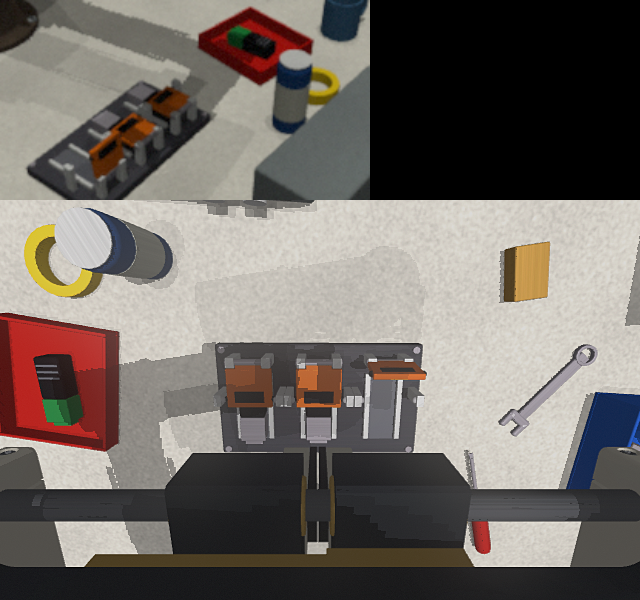

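The image shows both covers flat (250,385 and 318,385), the right cover upright over the empty bay, and the reject flat in the tray at (58,390). Handing in.

```bash
python3 -c "
from workcell import bot
print(bot.job_done(), bot.observe()['clock'])"
```

```text
the job is handed in; nothing more can be done
the job is handed in; nothing more can be done
```

I moved the reject (it was in the right bay) to the red tray and pressed the left and middle covers shut. The right cover is still standing open. I handed the job in with the clock at about 24 s of the 56 s allowed; no verdict is reported.

**Last checks, from the wrist camera:**
- **Closed covers:** both lie level (slopes −0.001 and 0.003), with top faces at about 63 mm. Each stopped hard under about 47 N of pressing force.
- **Open cover:** the right one is nearly upright, with its top edge at about 121 mm.
- **Reject:** it looks flat in the tray and right side up, with its green end near (0.48, 0.31).
- **Good connectors:** both are still in their bays. Their front edges read about 2–4 mm closer to the robot than before, which could be measurement error or a small shift.
- **Bystanders:** I did not measure them. Those in view looked undisturbed.

**What failed or disagreed:**
- **First two grasps:** both closed on nothing, above the part. On the first I took a mid-closing opening of 37 mm for a grip, and travelled empty to the tray.
- **Tool length:** the wrist depth image showed the real fingertips about 37 mm short of the reported TCP. I corrected every later height for this, and the next grasp held at an opening of 35.7 mm.
- **Fixture position:** the fixture's x position differed by 3–5 mm between measurements. That was within what the moves could tolerate.

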